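# Store two sharpening stones with a cork sheet between them

### The arm

A 6-joint arm with a two-finger parallel gripper is mounted at the origin on a cart in front of the work surface, level with it; the furniture and walls round the work are solid. World frame = base frame: x ahead of the robot, y to its left, z up, the work surface at z = 0. Lengths are in m, angles in rad, forces in N, time in s.
With the tool pointing down it reaches from about 0.35 to 0.775 m from the base axis. Payload 5.5 kg.
Tool frame: the origin (TCP) lies on the centre line of the jaws, within the pads' length; the fingertips stand 11 mm ahead of it and the grasp point (between the pads) lies 8 mm behind it; z points along the fingers, y is the line along which they close (so a half turn about z gives the same grasp; the last joint's range is limited). The gripper opens to 85 mm and grips with 20 to 120 N. Pads are 22 mm wide; open, the fingers measure 114 mm over their backs; the gripper's body (76 mm by 85 mm) begins 54 mm behind the grasp point. The pads swing forward as they close: fully open they stand 13 mm farther back than shut.
Start: joints at [-1.242, 0.313, 0.046, 1.304, 0, 1.431], TCP at [0.26, -0.513, 0.242] pointing down, gripper open.
Joint ranges: [-2.76, 2.76], [-0.86, 1.69], [-1.03, 1.26], [-2.2, 2.34], [-1.47, 1.5], [-3.14, 3.14]. Speed limits (rad/s): [2.57, 2.57, 3.14, 3.14, 3.14, 3.14].

### API

Orientations are given as a unit quaternion [w, x, y, z].
In Python, from workcell import env, viewer, order, models gives the robot as it stands.
- The arm moves only by the tool drive_tool, never from a script. Its argument "series" is a list that holds one entry, the list of rows, each a list of 6 numbers: the shift along the tool's x, y, z each as a share of 120 mm, from -1 to 1, then the turn, a rotation vector about the tool's x, y, z each as a share of 180 degrees, from -1 to 1. A call has 1 to 20 rows; each row shifts and turns the commanded pose from where the row before left it, along the tool's axes as they then stand; what a row does not reach is not made up. A row lasts 1/8 s, in which the tool goes at most 62.5 mm and 10.7 degrees, less where a joint would pass 70% of its speed; a pose out of reach is approached as far as the arm can. A call with a number of a shift or a turn outside -1 to 1 is refused whole. A call with a gripper value outside its range is refused whole. "jaw" is the opening, from -1 (shut) to 1 (fully open), set as the call begins (left out, the last holds). The fingers move at their own pace and stop on an object; "grip_force" is the grip in N (left out, the last holds). Time passes only in rows, so rows that do not move let the fingers close. It gives the time, the measured TCP pose, the force, the opening and the grip force at its end, in the units of the state.
- env.get_state(): the state, without advancing time (a new reading comes with each control period).
- viewer.read_camera(name): name is "scene" or "top"; returns the picture (480x640x3 uint8, red, green, blue); there is no depth.
- viewer.camera_info(name): a dict with "intrinsics" (3x3 intrinsics, pixels), "R" (3x3) and "t" (3): a world point X has camera coordinates R X + t. Camera axes: x right, y down, z forward; pixel columns grow to the right and rows downward; lengths in m; the calibration is good to about 2 mm. A picture is of the moment at which its call begins. camera_info takes no time and is no camera call.
- order.hand_in(): hands the job in; it is judged then, once.
Trained networks look in the newest picture that a camera, given by its name, has taken for a name from the list of things; names that differ only in an ending like _2 or _b are one class to them, and where a whole thing is asked for, a point or a joint stands for the part that bears it (a point fixed in the world has none). Each returns a list of dicts, best first, with "score" (0 to 1); they miss things now and then, are a little off and sometimes report something else, mostly with a low value. They report only what shows in the picture. A call takes as long as a camera call. They do not tell look-alikes from the thing itself.
- models.silhouettes(label, camera): "region" (480x640 bool, what is visible of it) and "location" ([column, row] in pixels, amid what is visible of it).
The state is a dict: "clock": time; "joint_pos": joint angles; "qvel": joint speeds; "tau": joint torques, N m; "tcp_pos": TCP position; "orientation": TCP orientation; "wrist_force": force on the tool from outside, world axes, zero at the start; "ft_torque": the same for the moment, N m; "finger_gap": finger opening in m; "grip_force": force on a finger pad.
Only numpy, scipy, OpenCV 4.12 (cv2) and the standard library are available. Lean on these libraries where they do the work, as an engineer would, in place of code of your own. Each camera call takes 0.05 s, during which the arm holds its last target. There are 200 camera calls.

### The job

Put the second sharpening stone away in the wooden holder, on top of the one already there, with the cork sheet that is as long as the stones lying flat between them so that they do not rub. First lift the spice jar off the lower stone and stand it upright on the worktop; then lay the long cork sheet flat on the lower stone and gently set the other stone on the sheet, all of them lying flat one above the other between the holder's corner posts. Leave the short cork sheet in its stand and do not disturb the other things.

Things in the scene. Friction and masses are not known exactly. Their poses are not given: they have to be found in the camera images.
- holder: fixed wooden holder, 187 x 85 x 46 mm. Origin: centre of its underside; x along its length, y across, z up. Its floor is 10 mm above the origin. Four L-shaped corner posts, top 46 mm above the origin, enclose a space 155 x 65 mm; each post runs 30 mm along the long side and 28 mm along the short side, so the middle 115 mm of both long sides is open for fingers.
- lower_stone: grey sharpening stone, 150 x 60 x 18 mm, 0.42 kg, lying loose on the holder's floor. Origin: centre of its underside; x along its length, z up.
- upper_stone: second grey sharpening stone of the same size, 150 x 60 x 18 mm, 0.42 kg, lying flat on the worktop. Origin: centre of its underside; x along its length, y across, z up.
- spice_jar: small glass spice jar with a round screw cap, 45 mm diameter, 106 mm tall, standing on the lower stone. Origin: centre of its underside; z up.
- rack: fixed wooden stand with two parallel grooves, 150 x 112 x 30 mm. Origin: centre of its underside; x along the grooves. The grooves lie at y = +30 and -30 mm, are 10.5 mm wide, and their bottom is 8 mm above the origin; each is flanked by two ridges 12 mm thick and 30 mm high.
- long_sheet: stiff cork sheet, 150 x 60 x 8 mm, 30 g, standing on its long edge in one groove of the stand (either one), top edge 68 mm above the worktop. Origin: its centre; x along its 150 mm length, y through its 8 mm thickness, z along its 60 mm width (upward while it stands). Either face may lie up in the holder.
- short_sheet: spare cork sheet, 100 x 60 x 8 mm, standing in the other groove of the stand. Origin: its centre; axes as for the long sheet. To be left there.
- lemon: bystander: a lemon, 78 x 55 x 56 mm, on the worktop. Origin at its underside as it lies.
- teaspoon: bystander: a teaspoon, 132 x 26 x 9 mm, on the worktop. Origin: centre of its underside, x along it.
- egg_timer: bystander: a round white egg timer, 66 mm diameter, 43 mm tall. Origin: centre of its underside.
- glasses: bystander: reading glasses, 141 x 142 x 42 mm. Origin: centre of their underside.
Mind the look-alikes: they are no part of the job. What is shaped like the spice_jar but purple is not meant.

How it is judged:
By the outcome, as a careful person would: the job done as asked, in the order asked, and still so for the second after the job is handed in, with the robot touching nothing.
It also fails if it takes over 72 s, if anything falls off the work surface, if the arm or the gripper's body presses on something with over 40 N, if the wrist force passes 120 N, or if a joint passes its speed limit or range.

## Working session

There is one attempt and no reset: what is moved stays moved. The work goes in short steps, Python scripts to look and compute and a tool call to move; the robot and the scene stay as the last step left them, time stands still between calls to the robot, and variables do not carry over. Pictures are saved under pics/ and viewed, at most 12 in all, crops included, and the job is handed in when it is done.

Besides the shell and the picture viewer there is one more tool, called after "Request:" in YAML: its name, and indented under it one key for each argument. drive_tool: Moves the arm, as the interface text tells. Its arguments: {"type":"object","properties":{"series":{"type":"array"},"jaw":{"type":"number"},"grip_force":{"type":"number"}},"required":["series"]}

```bash
ls; mkdir -p pics
python3 - <<'E'
from workcell import env, viewer, order, models
import cv2,numpy as np
for c in ("scene","top"):
    im=viewer.read_camera(c); cv2.imwrite(f"pics/{c}0.png",im[:,:,::-1])
    i=viewer.camera_info(c); print(c,np.round(i["intrinsics"],1).tolist(),np.round(i["R"],3).tolist(),np.round(i["t"],3).tolist())
    np.savez(f"{c}.npz",K=i["intrinsics"],R=i["R"],t=i["t"])
print(env.get_state())
E
```

```text
pics
scene [[618.1, 0.0, 309.1], [0.0, 618.1, 238.3], [0.0, 0.0, 1.0]] [[0.056, -0.998, -0.003], [-0.598, -0.032, -0.801], [0.799, 0.047, -0.599]] [-0.088, 0.394, 1.633]
top [[458.9, 0.0, 319.0], [0.0, 458.9, 237.6], [0.0, 0.0, 1.0]] [[0.012, -1.0, -0.005], [-0.991, -0.011, -0.131], [0.131, 0.006, -0.991]] [-0.088, 0.563, 1.21]
{'clock': 0.1, 'joint_pos': array([-1.24160430e+00,  3.13941788e-01,  4.50848165e-02,  1.30360059e+00,
       -1.27743427e-06,  1.43123309e+00]), 'qvel': array([ 0.0011201 , -0.00388242,  0.00150265, -0.00195488,  0.0001527 ,
       -0.0011214 ]), 'tau': array([ 1.34111739e-03, -4.81727672e+01,  2.99243224e+01,  1.27678344e-02,
       -1.59342875e-05,  2.39280058e-05]), 'tcp_pos': array([ 0.25963723, -0.51254894,  0.24148547]), 'orientation': array([-8.26824288e-04,  9.72658731e-01,  2.32237602e-01, -7.92722080e-05]), 'wrist_force': array([-0.04306563,  0.64228786, -0.41857326]), 'ft_torque': array([ 0.05378719, -0.03398107, -0.00076925]), 'grip_force': 0.0, 'finger_gap': 0.08531472598078027}
```

View pics/scene0.png

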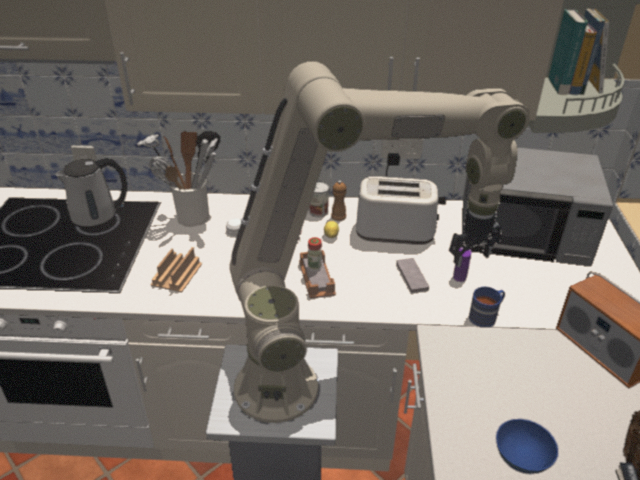

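View pics/top0.png

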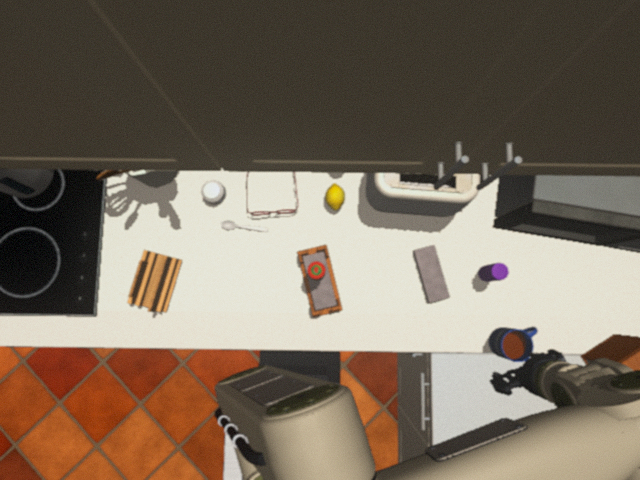

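```bash
cat > h.py <<'E'
import numpy as np, cv2
from scipy.optimize import minimize
C={c:np.load(f"{c}.npz") for c in("scene","top")}
def proj(X,c):
    p=(np.asarray(X)@C[c]["R"].T+C[c]["t"])@C[c]["K"].T
    return p[:,:2]/p[:,2:]
def back(uv,c,z):
    d=C[c]["R"].T@np.linalg.inv(C[c]["K"])@[*uv,1]; o=-C[c]["R"].T@C[c]["t"]
    return (o+d*(z-o[2])/d[2])[:2]
def box(x,y,a,L,W,z0,z1):
    P=np.array([[i*L/2,j*W/2,z] for i in(-1,1) for j in(-1,1) for z in(z0,z1)])
    R=np.array([[np.cos(a),-np.sin(a),0],[np.sin(a),np.cos(a),0],[0,0,1]])
    return P@R.T+[x,y,0]
def rast(X,c,S=4):
    h=cv2.convexHull(((proj(X,c)+.5)*S).astype(np.float32))
    m=np.zeros((480*S,640*S),np.uint8); cv2.fillPoly(m,[np.round(h*16).astype(np.int32)],1,shift=4); return m
def fit(masks,mk,p0,cams,step=(.01,.01,.15)):
    big={c:cv2.resize(masks[c].astype(np.uint8),None,fx=4,fy=4,interpolation=cv2.INTER_NEAREST)for c in cams}
    def f(p):
        s=0
        for c in cams:
            m=rast(mk(p),c); i=(m&big[c]).sum(); s+=1-i/(m|big[c]).sum()
        return s
    p0=np.array(p0,float); n=len(p0)
    sim=np.vstack([p0]+[p0+np.eye(n)[i]*step[i] for i in range(n)])
    r=minimize(f,p0,method="Nelder-Mead",options=dict(initial_simplex=sim,xatol=1e-4,fatol=1e-4,maxiter=120))
    return r.x,r.fun
E
python3 - <<'E'
from workcell import models
import pickle
from h import *
M={}
for n in "holder lower_stone upper_stone spice_jar rack long_sheet short_sheet".split():
    for c in("top","scene"):
        r=models.silhouettes(n,c); M[n,c]=[(d["score"],d["region"]) for d in r]
        print(n,c,[(round(d["score"],2),np.round(d["location"]).tolist(),int(d["region"].sum())) for d in r[:4]])
pickle.dump(M,open("M.pkl","wb"))
im=cv2.imread("pics/top0.png")
a=cv2.resize(im[230:330,110:210],None,fx=4,fy=4,interpolation=cv2.INTER_CUBIC)
b=cv2.resize(im[230:330,280:380],None,fx=4,fy=4,interpolation=cv2.INTER_CUBIC)
cv2.imwrite("pics/crop1.png",np.hstack([a,b]))
E
```

```text
holder top [(0.69, [330.0, 277.0], 671)]
holder scene [(0.93, [313.0, 285.0], 656), (0.61, [330.0, 230.0], 223)]
lower_stone top [(0.7, [319.0, 285.0], 892), (0.25, [308.0, 282.0], 714)]
lower_stone scene [(0.7, [317.0, 279.0], 312)]
upper_stone top [(0.58, [429.0, 272.0], 1280)]
upper_stone scene [(0.93, [414.0, 275.0], 711)]
spice_jar top [(0.95, [492.0, 271.0], 454), (0.71, [159.0, 281.0], 484), (0.55, [316.0, 270.0], 279)]
spice_jar scene [(0.84, [314.0, 254.0], 424), (0.68, [461.0, 269.0], 323)]
rack top [(0.68, [153.0, 281.0], 1476)]
rack scene [(0.79, [179.0, 279.0], 793)]
long_sheet top [(0.56, [160.0, 280.0], 454)]
long_sheet scene [(0.89, [183.0, 264.0], 351)]
short_sheet top [(0.91, [135.0, 279.0], 293)]
short_sheet scene [(0.75, [167.0, 265.0], 214)]
```

View pics/crop1.png

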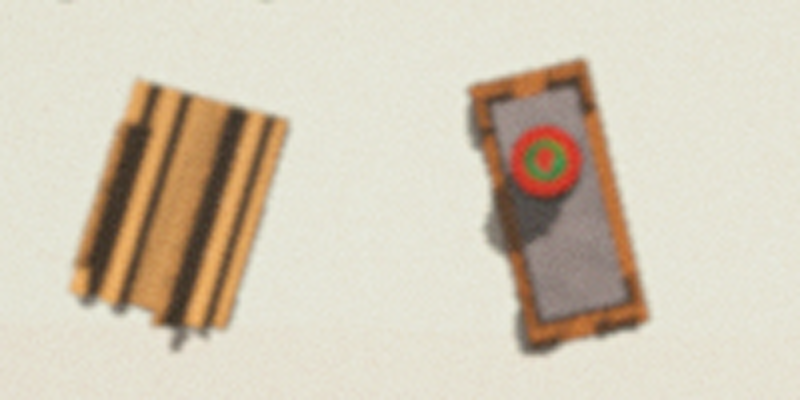

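```bash
cat > fit1.py <<'E'
import pickle,sys
from h import *
M=pickle.load(open("M.pkl","rb"))
ims={c:cv2.imread(f"pics/{c}0.png") for c in C}
def sat(c,x0,x1,y0,y1,th=90):
    s=cv2.cvtColor(ims[c],cv2.COLOR_BGR2HSV)[:,:,1]; m=np.zeros(s.shape,np.uint8)
    m[y0:y1,x0:x1]=s[y0:y1,x0:x1]>th; return m
def hullmask(m):
    n,l,st,_=cv2.connectedComponentsWithStats(m); k=1+np.argmax(st[1:,4]); 
    h=cv2.convexHull(np.argwhere(l==k)[:,::-1].astype(np.int32)); o=np.zeros_like(m); cv2.fillPoly(o,[h],1); return o
# rack: box with sheets up to 68mm? use whole union as hull
hold={"top":hullmask(sat("top",285,355,235,325))}
p0=[*back((320,282),"top",.02),.2]
print("p0",p0)
# yaw convention: x along length
for cams in(["top"],):
    for z1 in(.046,):
        print("holder",fit(hold,lambda p:box(p[0],p[1],p[2],.187,.085,0,z1),p0,cams))
up={c:M["upper_stone",c][0][1] for c in C}
p0=[*back((431,275),"top",.009),.2]
for cams in(["top"],["scene"],["top","scene"]):
    print("upper",fit(up,lambda p:box(*p,.15,.06,0,.018),p0,cams))
rk={"top":hullmask(sat("top",110,200,235,325,80))}
p0=[*back((156,282),"top",.02),-.3]
print("rack30",fit(rk,lambda p:box(*p,.15,.112,0,.03),p0,["top"]))
r,_=fit(rk,lambda p:box(*p,.15,.112,0,.03),p0,["top"])
# jar
cap=cv2.inRange(cv2.cvtColor(ims["top"],cv2.COLOR_BGR2HSV),(0,170,90),(8,255,255));cap[:, :300]=0;cap[:,335:]=0;cap[:258]=0;cap[285:]=0
mm=cv2.findNonZero(cap); (cx,cy),rad=cv2.minEnclosingCircle(mm); print("cap",cx,cy,rad,back((cx,cy),"top",.134))
E
python3 fit1.py
python3 - <<'E'
from h import *
print({c:np.round(-C[c]["R"].T@C[c]["t"],3) for c in C})
import pickle; M=pickle.load(open("M.pkl","rb"))
for n in("long_sheet","short_sheet","rack","upper_stone"):
  for c in C:
    r=cv2.minAreaRect(cv2.findNonZero(M[n,c][0][1].astype(np.uint8))); print(n,c,r)
E
```

```text
p0 [np.float64(0.44425500217805614), np.float64(-0.08590024732836593), 0.2]
holder (array([ 0.44832747, -0.08284754,  0.25563744]), np.float64(0.0740720298054367))
upper (array([ 0.4727989 , -0.38798139,  0.26274318]), np.float64(0.037872683319903344))
upper (array([ 0.47402252, -0.3938971 ,  0.27075467]), np.float64(0.05648764859623978))
upper (array([ 0.47290674, -0.39046521,  0.25460799]), np.float64(0.1956795117144109))
rack30 (array([ 0.4427    ,  0.36700361, -0.2363868 ]), np.float64(0.09033623787722145))
cap 315.9269104003906 270.16082763671875 8.420105934143066 [ 0.46944757 -0.07579573]
{'scene': array([-1.065, -0.151,  1.294]), 'top': array([ 0.401, -0.09 ,  1.273])}
long_sheet scene ((182.11537170410156, 267.076904296875), (10.261953353881836, 43.82131576538086), 33.6900634765625)
long_sheet top ((159.09747314453125, 284.1580505371094), (8.213143348693848, 57.866172790527344), 17.417970657348633)
short_sheet scene ((165.34970092773438, 262.52313232421875), (8.924215316772461, 29.245620727539062), 36.25383758544922)
short_sheet top ((137.5500030517578, 278.8500061035156), (8.538147926330566, 37.31487274169922), 18.43494987487793)
rack scene ((176.3456573486328, 272.2919921875), (32.35966110229492, 49.89122772216797), 34.99202346801758)
rack top ((154.172607421875, 281.147705078125), (40.62505340576172, 57.328453063964844), 17.35402488708496)
upper_stone scene ((412.8821105957031, 275.2877502441406), (42.15380096435547, 19.32858657836914), 60.945396423339844)
upper_stone top ((430.0321044921875, 273.4403991699219), (56.03284454345703, 23.56252670288086), 73.3007583618164)
```

```bash
cat >> fit1.py <<'E'
print("-----")
def g(p):
    x,y,a,sx=p; c,s=np.cos(a),np.sin(a)
    B=lambda u,v,*k: box(x+c*u-s*v,y+s*u+c*v,a,*k)
    return np.vstack([B(0,0,.15,.112,0,.03),B(sx,.03,.1,.008,.03,.068),B(0,-.03,.15,.008,.03,.068)])
rk["scene"]=hullmask(sat("scene",140,210,235,300,80))
for cams in(["top"],["scene"],["top","scene"]):
    print("rack",fit(rk,g,[.435,.36,-.29,0],cams,(.01,.01,.1,.02)))
hm={c:hullmask((M["holder",c][0][1]|M["lower_stone",c][0][1]).astype(np.uint8)) for c in C}
for cams in(["top"],["scene"]):
    print("holder net",fit(hm,lambda p:box(*p,.187,.085,0,.046),[.445,-.085,.25],cams))
print("lower",[ (c,fit({c:hullmask(M["lower_stone",c][0][1].astype(np.uint8))},lambda p:box(*p,.15,.06,.01,.028),[.445,-.085,.25],[c])) for c in C])
R,_=fit(rk,g,[.435,.36,-.29,0],["top"],(.01,.01,.1,.02))
T=[]
def ov(c,u,v,boxes):
    S=4;w=33
    im=cv2.resize(ims[c][v-w:v+w,u-w:u+w],None,fx=S,fy=S,interpolation=cv2.INTER_CUBIC)
    for X,col in boxes:
        q=((proj(X,c)-[u-w,v-w]+.5)*S).astype(int)
        for i in range(8):
            for b in(1,2,4):
                if i<i^b: cv2.line(im,tuple(map(int,q[i])),tuple(map(int,q[i^b])),col,1)
    return im
G=g(R); bl,gn,rd=(255,0,0),(0,255,0),(0,0,255)
Hb=box(.4483,-.0828,.256,.187,.085,0,.046); L=box(.4483,-.0828,.256,.155,.065,.01,.046); U=box(.473,-.389,.263,.15,.06,0,.018)
sets=[[(G[:8],bl),(G[8:16],rd),(G[16:],gn)],[(Hb,bl),(L,gn)],[(U,gn)]]
out=[np.hstack([ov(c,*uv,s) for uv,s in zip(cs,sets)]) for c,cs in(("top",[(155,282),(320,282),(431,275)]),("scene",[(176,268),(318,275),(413,275)]))]
cv2.imwrite("pics/ov1.png",np.vstack(out))
E
python3 fit1.py | sed '1,/-----/d'
```

```text
rack (array([ 0.44322347,  0.3673618 , -0.24654128, -0.01412922]), np.float64(0.08351513665890431))
rack (array([ 0.44755193,  0.36691459, -0.17239566, -0.04394961]), np.float64(0.10971153098514885))
rack (array([ 0.44296583,  0.36763037, -0.20370571, -0.01823004]), np.float64(0.20974401920389285))
holder net (array([ 0.44822909, -0.08233778,  0.25737347]), np.float64(0.06692695353602485))
holder net (array([ 0.44795084, -0.0862997 ,  0.24337886]), np.float64(0.049406439490989884))
lower [('scene', (array([ 0.45335986, -0.08636086,  0.13570811]), np.float64(0.48987517337031905))), ('top', (array([ 0.44870212, -0.0815356 ,  0.24784247]), np.float64(0.036640031183005295)))]
```

View pics/ov1.png

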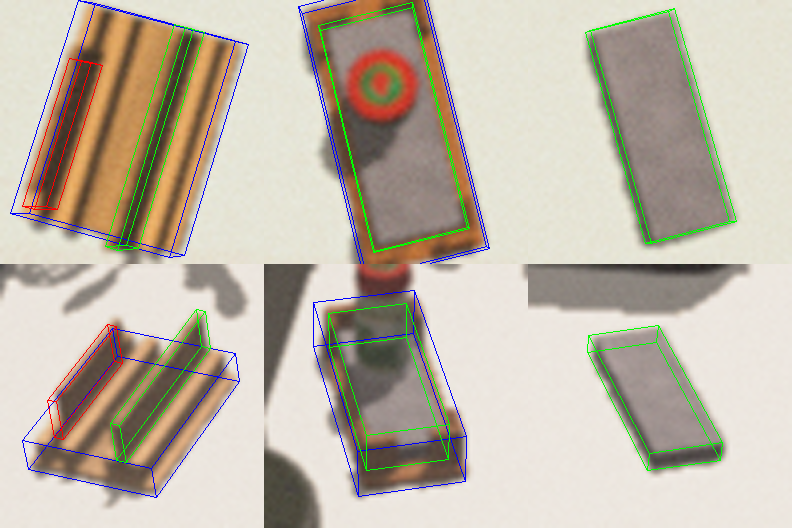

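```bash
cat > go.py <<'E'
# usage: go.py x y z yaw_deg [tilt_deg about tool x]: turn first, then shift in the turned axes
import sys,numpy as np
from scipy.spatial.transform import Rotation as Ro
from workcell import env
s=env.get_state(); q=s["orientation"]; C=Ro.from_quat([q[1],q[2],q[3],q[0]])
def tgt(yaw,tilt=0): return Ro.from_euler("z",yaw,degrees=True)*Ro.from_euler("x",180,degrees=True)*Ro.from_euler("x",tilt,degrees=True)
a=[float(v) for v in sys.argv[1:]]
T=tgt(*a[3:])
print("t",round(s["clock"],2),"tcp",np.round(s["tcp_pos"],4),"turn",np.round((C.inv()*T).as_rotvec()/np.pi,4))
d=np.array(a[:3])-s["tcp_pos"]
print("shift after turn",np.round(T.inv().apply(d)/.12,3)," before turn",np.round(C.inv().apply(d)/.12,3),"yaw now",np.round(np.degrees(np.arctan2(*C.as_matrix()[1::-1,0])),2),"J",np.round(s["joint_pos"],2))
E
python3 go.py .469 -.078 .242 14.3
```

```text
t 0.8 tcp [ 0.2598 -0.513   0.2424] turn [0.0001 0.     0.0698]
shift after turn [ 2.585e+00 -3.082e+00  3.000e-03]  before turn [ 3.193e+00 -2.447e+00  3.000e-03] yaw now 26.86 J [-1.24  0.31  0.05  1.3  -0.    1.43]
```

Request:
drive_tool:
  series:
    - [[0, 0, 0, 0, 0, 0.035], [0, 0, 0, 0, 0, 0.035], [0.215, -0.257, 0, 0, 0, 0], [0.215, -0.257, 0, 0, 0, 0], [0.215, -0.257, 0, 0, 0, 0], [0.215, -0.257, 0, 0, 0, 0], [0.215, -0.257, 0, 0, 0, 0], [0.215, -0.257, 0, 0, 0, 0], [0.215, -0.257, 0, 0, 0, 0], [0.215, -0.257, 0, 0, 0, 0], [0.215, -0.257, 0, 0, 0, 0], [0.215, -0.257, 0, 0, 0, 0], [0.215, -0.257, 0, 0, 0, 0], [0.215, -0.257, 0, 0, 0, 0]]
  jaw: 1

```text
clock: 2.55
tcp_pos: [0.4692, -0.0769, 0.2425]
orientation: [0.0, 0.992, 0.124, 0.0]
wrist_force: [0.9, 0.4, 0.8]
finger_gap: 0.0853
grip_force: 0.0
```

```bash
python3 go.py .469 -.078 .090 14.3
```

```text
t 2.55 tcp [ 0.4692 -0.0769  0.2425] turn [ 0.0002 -0.0002 -0.0002]
shift after turn [-0.004  0.009  1.271]  before turn [-0.005  0.008  1.271] yaw now 14.26 J [-0.33  0.12 -0.2   1.25 -0.    2.56]
```

Request:
drive_tool:
  series:
    - [[0, 0, 0.25, 0, 0, 0], [0, 0, 0.3, 0, 0, 0], [0, 0, 0.3, 0, 0, 0], [0, 0, 0.25, 0, 0, 0], [0, 0, 0.17, 0, 0, 0]]

```text
clock: 3.18
tcp_pos: [0.468, -0.0778, 0.0885]
orientation: [-0.0, 0.992, 0.124, -0.001]
wrist_force: [0.7, -0.0, -0.0]
finger_gap: 0.0852
grip_force: 0.0
```

Request:
drive_tool:
  series:
    - [[0, 0, 0, 0, 0, 0], [0, 0, 0, 0, 0, 0], [0, 0, 0, 0, 0, 0], [0, 0, 0, 0, 0, 0]]
  jaw: -0.2
  grip_force: 40

```text
clock: 3.68
tcp_pos: [0.4698, -0.0785, 0.0912]
orientation: [0.001, 0.992, 0.124, 0.001]
wrist_force: [-0.5, -0.4, 5.8]
finger_gap: 0.0435
grip_force: 41.0
```

Request:
drive_tool:
  series:
    - [[0, 0, -0.05, 0, 0, 0], [0, 0, -0.15, 0, 0, 0], [0, 0, -0.3, 0, 0, 0], [-0.02, 0.15, 0, 0, 0, 0], [-0.02, 0.27, 0, 0, 0, 0], [-0.02, 0.27, 0, 0, 0, 0], [-0.02, 0.27, 0, 0, 0, 0], [-0.01, 0.27, 0, 0, 0, 0], [0, 0.14, 0, 0, 0, 0], [0, 0, 0.2, 0, 0, 0], [0, 0, 0.25, 0, 0, 0], [0, 0, 0.15, 0, 0, 0], [0, 0, 0.06, 0, 0, 0], [0, 0, 0.03, 0, 0, 0], [0, 0, 0, 0, 0, 0]]

```text
clock: 5.55
tcp_pos: [0.499, -0.2402, 0.0675]
orientation: [0.0, 0.992, 0.124, 0.0]
wrist_force: [-0.6, -0.1, -0.5]
finger_gap: 0.0434
grip_force: 40.9
```

Request:
drive_tool:
  series:
    - [[0, 0, 0.015, 0, 0, 0], [0, 0, 0.01, 0, 0, 0], [0, 0, 0, 0, 0, 0]]

```text
clock: 5.92
tcp_pos: [0.4987, -0.2401, 0.0642]
orientation: [0.0, 0.992, 0.124, 0.0]
wrist_force: [0.5, -0.2, -0.6]
finger_gap: 0.0433
grip_force: 40.9
```

Request:
drive_tool:
  series:
    - [[0, 0, 0.007, 0, 0, 0], [0, 0, 0.007, 0, 0, 0], [0, 0, 0, 0, 0, 0]]

```text
clock: 6.3
tcp_pos: [0.4989, -0.2402, 0.0632]
orientation: [0.0, 0.992, 0.124, 0.0]
wrist_force: [-1.2, 1.0, 5.7]
finger_gap: 0.0435
grip_force: 41.3
```

Request:
drive_tool:
  series:
    - [[0, 0, 0, 0, 0, 0], [0, 0, 0, 0, 0, 0], [0, 0, 0, 0, 0, 0], [0, 0, -0.1, 0, 0, 0], [0, 0, -0.4, 0, 0, 0], [0, 0, -0.45, 0, 0, 0], [0, 0, -0.45, 0, 0, 0]]
  jaw: 1

```text
clock: 7.18
tcp_pos: [0.4986, -0.24, 0.2329]
orientation: [0.0, 0.992, 0.124, 0.0]
wrist_force: [-0.2, -1.2, 0.3]
finger_gap: 0.0853
grip_force: 0.0
```

```bash
cat > fit2.py <<'E'
from fit1 import *
print("=====")
from workcell import viewer
ls={c:M["long_sheet",c][0][1] for c in C}; ss={c:M["short_sheet",c][0][1] for c in C}
for n,m,L,p0 in(("long",ls,.15,[.436,.338,-.25]),("short",ss,.1,[.44,.396,-.25])):
    for cams in(["top"],["scene"],["top","scene"]):
        print(n,fit(m,lambda p:box(*p,L,.008,.032,.068),p0,cams,(.01,.01,.1)))
E
python3 fit2.py | sed '1,/=====/d'; python3 go.py .436 .338 .22 166
```

```text
long (array([ 0.43465348,  0.34173127, -0.25853019]), np.float64(0.08258199398928523))
long (array([ 0.43164561,  0.3372504 , -0.24510276]), np.float64(0.10352536543422186))
long (array([ 0.43603499,  0.3405012 , -0.25499208]), np.float64(0.3717766596882077))
short (array([ 0.4458255 ,  0.40026441, -0.24297042]), np.float64(0.1318078668683812))
short (array([ 0.44335108,  0.39553776, -0.23164216]), np.float64(0.1008290986894892))
short (array([ 0.44760231,  0.39783775, -0.23877851]), np.float64(0.38488253045203413))
t 7.17 tcp [ 0.4986 -0.24    0.2329] turn [ 3.00e-04  2.00e-04 -8.43e-01]
shift after turn [1.671 4.547 0.108]  before turn [ 0.681 -4.797  0.105] yaw now 14.26 J [-0.59  0.27 -0.03  1.27 -0.    2.3 ]
```

Request:
drive_tool:
  series:
    - [[0, 0, 0, 0, 0, -0.056], [0, 0, 0, 0, 0, -0.056], [0, 0, 0, 0, 0, -0.056], [0, 0, 0, 0, 0, -0.056], [0, 0, 0, 0, 0, -0.056], [0, 0, 0, 0, 0, -0.056], [0, 0, 0, 0, 0, -0.056], [0, 0, 0, 0, 0, -0.056], [0, 0, 0, 0, 0, -0.056], [0, 0, 0, 0, 0, -0.056], [0, 0, 0, 0, 0, -0.056], [0, 0, 0, 0, 0, -0.056], [0, 0, 0, 0, 0, -0.056], [0, 0, 0, 0, 0, -0.056], [0, 0, 0, 0, 0, -0.056]]
  jaw: 0

```text
clock: 9.05
tcp_pos: [0.4987, -0.2401, 0.2313]
orientation: [0.0, 0.124, 0.992, -0.0]
wrist_force: [-0.3, 0.3, 0.2]
finger_gap: 0.0426
grip_force: 0.0
```

```bash
python3 go.py .4335 .3395 .20 165.5
```

```text
t 9.05 tcp [ 0.4987 -0.2401  0.2313] turn [-0.0001  0.0003  0.0016]
shift after turn [1.736 4.54  0.261]  before turn [1.713 4.549 0.258] yaw now 165.79 J [-0.59  0.27 -0.03  1.26 -0.   -0.35]
```

Request:
drive_tool:
  series:
    - [[0.08, 0.2, 0, 0, 0, 0.0016], [0.128, 0.334, 0.02, 0, 0, 0], [0.128, 0.334, 0.02, 0, 0, 0], [0.128, 0.334, 0.02, 0, 0, 0], [0.128, 0.334, 0.02, 0, 0, 0], [0.128, 0.334, 0.02, 0, 0, 0], [0.128, 0.334, 0.02, 0, 0, 0], [0.128, 0.334, 0.02, 0, 0, 0], [0.128, 0.334, 0.02, 0, 0, 0], [0.128, 0.334, 0.02, 0, 0, 0], [0.128, 0.334, 0.02, 0, 0, 0], [0.128, 0.334, 0.02, 0, 0, 0], [0.128, 0.334, 0.02, 0, 0, 0], [0.128, 0.334, 0.02, 0, 0, 0], [0, 0, 0, 0, 0, 0]]

```text
clock: 10.92
tcp_pos: [0.4352, 0.3428, 0.1996]
orientation: [0.0, 0.127, 0.992, 0.0]
wrist_force: [0.4, 0.2, -0.3]
finger_gap: 0.0428
grip_force: 0.0
```

```bash
python3 - <<'E'
from workcell import viewer
import cv2
a=viewer.read_camera("scene");b=viewer.read_camera("top")
cv2.imwrite("pics/s2.png",a[:,:,::-1]);cv2.imwrite("pics/t2.png",b[:,:,::-1])
A=cv2.resize(a[200:310,130:240],(400,400),interpolation=cv2.INTER_CUBIC);B=cv2.resize(b[230:330,110:210],(400,400),interpolation=cv2.INTER_CUBIC)
cv2.imwrite("pics/c2.png",cv2.hconcat([A,B])[:,:,::-1])
E
python3 go.py .4335 .3395 .20 165.5
```

```text
t 11.03 tcp [0.4355 0.3405 0.1996] turn [-0.0001  0.0001 -0.0015]
shift after turn [ 0.014 -0.012 -0.004]  before turn [ 0.014 -0.012 -0.004] yaw now 165.23 J [ 0.52  0.29 -0.1   1.19 -0.    0.78]
```

View pics/c2.png

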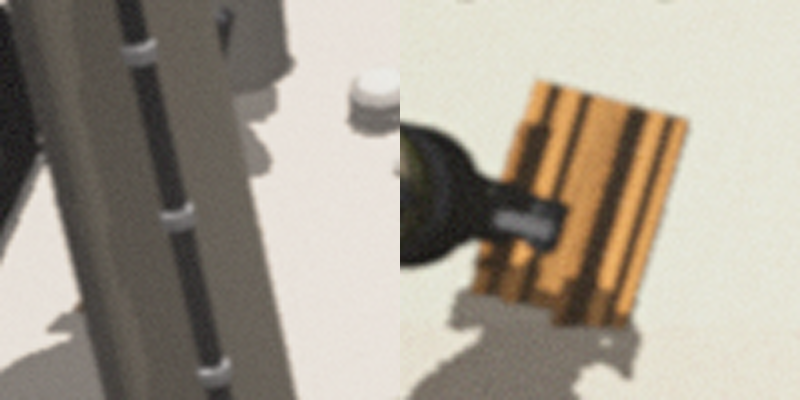

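Request:
drive_tool:
  series:
    - [[0.01, -0.012, 0.15, 0, 0, 0], [0, 0, 0.3, 0, 0, 0], [0, 0, 0.3, 0, 0, 0], [0, 0, 0.25, 0, 0, 0], [0, 0, 0.1, 0, 0, 0], [0, 0, 0.06, 0, 0, 0], [0, 0, 0, 0, 0, 0]]

```text
clock: 11.9
tcp_pos: [0.4347, 0.3391, 0.0605]
orientation: [0.0, 0.129, 0.992, 0.0]
wrist_force: [-0.2, 0.2, 0.3]
finger_gap: 0.043
grip_force: 0.0
```

Request:
drive_tool:
  series:
    - [[0, 0, 0, 0, 0, 0], [0, 0, 0, 0, 0, 0], [0, 0, 0, 0, 0, 0]]
  jaw: -0.95
  grip_force: 30

```text
clock: 12.28
tcp_pos: [0.4348, 0.3396, 0.0609]
orientation: [0.001, 0.129, 0.992, 0.0]
wrist_force: [-1.1, -1.1, 6.0]
finger_gap: 0.0073
grip_force: 32.0
```

Request:
drive_tool:
  series:
    - [[0, 0, -0.05, 0, 0, 0], [0, 0, -0.15, 0, 0, 0], [0, 0, -0.3, 0, 0, 0], [0, 0, -0.4, 0, 0, 0], [0, 0, -0.1, 0, 0, 0], [0, 0, 0, 0, 0, -0.0543], [0, 0, 0, 0, 0, -0.0543], [0, 0, 0, 0, 0, -0.0543], [0, 0, 0, 0, 0, 0]]

```text
clock: 13.4
tcp_pos: [0.4338, 0.3391, 0.1792]
orientation: [-0.001, -0.125, 0.992, -0.0]
wrist_force: [0.2, 0.4, -0.8]
finger_gap: 0.0071
grip_force: 31.3
```

```bash
python3 go.py .4437 -.0677 .18 194.5; python3 go.py .4437 -.0677 .18 194.5 62
```

```text
t 13.4 tcp [0.4338 0.3391 0.1792] turn [-0.0001 -0.0004 -0.0006]
shift after turn [ 0.769 -3.302 -0.006]  before turn [ 0.763 -3.304 -0.004] yaw now -165.61 J [ 0.52  0.29 -0.14  1.14 -0.    0.27]
t 13.4 tcp [0.4338 0.3391 0.1792] turn [ 3.443e-01 -7.000e-04 -3.000e-04]
shift after turn [ 0.769 -1.556  2.913]  before turn [ 0.763 -3.304 -0.004] yaw now -165.61 J [ 0.52  0.29 -0.14  1.14 -0.    0.27]
```

Request:
drive_tool:
  series:
    - [[0.04, -0.16, 0, 0, 0, 0], [0.073, -0.314, 0, 0, 0, 0], [0.073, -0.314, 0, 0, 0, 0], [0.073, -0.314, 0, 0, 0, 0], [0.073, -0.314, 0, 0, 0, 0], [0.073, -0.314, 0, 0, 0, 0], [0.073, -0.314, 0, 0, 0, 0], [0.073, -0.314, 0, 0, 0, 0], [0.073, -0.314, 0, 0, 0, 0], [0.073, -0.314, 0, 0, 0, 0], [0.073, -0.314, 0, 0, 0, 0], [0, 0, 0, 0.0573, 0, 0], [0, 0, 0, 0.0573, 0, 0], [0, 0, 0, 0.0573, 0, 0], [0, 0, 0, 0.0573, 0, 0], [0, 0, 0, 0.0573, 0, 0], [0, 0, 0, 0.0573, 0, 0], [0, 0, 0, 0, 0, 0], [0, 0, 0, 0, 0, 0]]

```text
clock: 15.78
tcp_pos: [0.444, -0.0676, 0.1802]
orientation: [0.065, -0.108, 0.851, -0.509]
wrist_force: [-0.8, -0.1, -0.2]
finger_gap: 0.007
grip_force: 31.4
```

```bash
cat > pic.py <<'E'
# pic.py tag u v : save both cams, and crops of scene/top side by side
import sys,cv2
from workcell import viewer
t=sys.argv[1]; a=viewer.read_camera("scene")[:,:,::-1];b=viewer.read_camera("top")[:,:,::-1]
cv2.imwrite(f"pics/s{t}.png",a);cv2.imwrite(f"pics/t{t}.png",b)
A=cv2.resize(a[220:320,265:365],(400,400),interpolation=cv2.INTER_CUBIC);B=cv2.resize(b[230:330,270:370],(400,400),interpolation=cv2.INTER_CUBIC)
cv2.imwrite(f"pics/c{t}.png",cv2.hconcat([A,B]))
E
python3 go.py .4437 -.0677 .18 194.5 62;python3 pic.py 3
```

```text
t 15.78 tcp [ 0.444  -0.0676  0.1802] turn [ 0.0014 -0.0002 -0.0004]
shift after turn [0.002 0.001 0.001]  before turn [0.002 0.001 0.001] yaw now -165.57 J [ 0.25  0.21 -0.67  0.68 -1.08 -0.01]
```

View pics/c3.png

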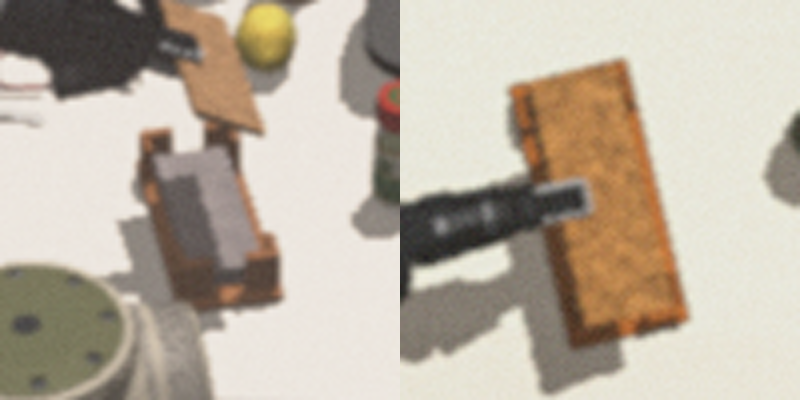

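```bash
cat > fit3.py <<'E'
from h import *
from workcell import env,models
from scipy.spatial.transform import Rotation as Ro
s=env.get_state(); q=s["orientation"]; T=Ro.from_quat([q[1],q[2],q[3],q[0]])
P=np.array([[i*.075,j*.004,z] for i in(-1,1) for j in(-1,1) for z in(-.007,.053)])
W=T.apply(P)+s["tcp_pos"]; a=np.radians(14.45); X=np.array([np.cos(a),np.sin(a)]);Y=np.array([-np.sin(a),np.cos(a)])
def big(r): 
    m=r.astype(np.uint8); h=cv2.convexHull(cv2.findNonZero(m)); cv2.fillPoly(m,[h],1); return m
for c in C:
    r=models.silhouettes("long_sheet",c); print(c,[(round(d["score"],2),np.round(d["location"]).tolist(),int(d["region"].sum())) for d in r])
    p,f=fit({c:big(r[0]["region"])},lambda p:W+[p[0],p[1],0],[0,0],[c],(.005,.005)); print(" sheet offset along/across holder",p@X,p@Y,f)
    for n,dims in(("holder",(.187,.085,0,.046)),("lower_stone",(.15,.06,.01,.028))):
        r=models.silhouettes(n,c)
        for d in r[:1]:
            p,f=fit({c:big(d["region"])},lambda p:box(*p,*dims),[.448,-.084,.25],[c]); print(n,d["score"],d["location"],np.round(p,4),"along/across from (.448,-.0845):",(p[:2]-[.448,-.0845])@X,(p[:2]-[.448,-.0845])@Y,f)
E
python3 fit3.py
```

```text
scene [(0.6, [318.0, 238.0], 395)]
 sheet offset along/across holder 0.0014397440635263083 -4.8294347917262995e-05 0.12630722751568668
holder 0.67 [310.8, 286.2] [ 0.4493 -0.0855  0.2186] along/across from (.448,-.0845): 0.001056687675126974 -0.0012697826585943495 0.1056529360210342
top [(0.7, [322.0, 274.0], 1428)]
 sheet offset along/across holder 0.0008837687321455969 0.0035058070063342653 0.0546875
holder 0.7 [336.0, 297.3] [ 0.448  -0.0835  0.2435] along/across from (.448,-.0845): 0.00027157727790162506 0.0010140515050575004 0.07166452810614543
```

```bash
python3 go.py .4434 -.0692 .068 194.5 62
```

```text
t 16.18 tcp [ 0.444  -0.0676  0.1806] turn [ 0.0007 -0.0001 -0.0006]
shift after turn [0.009 0.823 0.451]  before turn [0.01  0.822 0.453] yaw now -165.56 J [ 0.25  0.21 -0.67  0.68 -1.08 -0.01]
```

Request:
drive_tool:
  series:
    - [[0.009, 0.083, 0.045, 0, 0, 0], [0, 0.2, 0.11, 0, 0, 0], [0, 0.2, 0.11, 0, 0, 0], [0, 0.2, 0.11, 0, 0, 0], [0, 0.1, 0.055, 0, 0, 0], [0, 0.04, 0.021, 0, 0, 0], [0, 0, 0, 0, 0, 0]]

```text
clock: 17.05
tcp_pos: [0.4432, -0.0691, 0.0681]
orientation: [0.065, -0.109, 0.85, -0.512]
wrist_force: [-0.4, 0.6, 8.0]
finger_gap: 0.0068
grip_force: 40.0
```

Request:
drive_tool:
  series:
    - [[0, 0.022, 0.0117, 0, 0, 0], [0, 0.022, 0.0117, 0, 0, 0], [0, 0.022, 0.0117, 0, 0, 0], [0, 0, 0, 0, 0, 0]]

```text
clock: 17.55
tcp_pos: [0.4435, -0.0684, 0.0581]
orientation: [0.065, -0.108, 0.851, -0.51]
wrist_force: [1.8, 0.2, -0.8]
finger_gap: 0.0071
grip_force: 35.2
```

```bash
python3 go.py .4434 -.0692 .058 194.5 62; python3 pic.py 4
```

```text
t 17.55 tcp [ 0.4435 -0.0684  0.0581] turn [ 0.0008  0.0001 -0.0002]
shift after turn [ 0.002 -0.002  0.005]  before turn [ 0.002 -0.002  0.005] yaw now -165.5 J [ 0.25  0.44 -0.79  0.33 -1.08 -0.01]
```

View pics/c4.png

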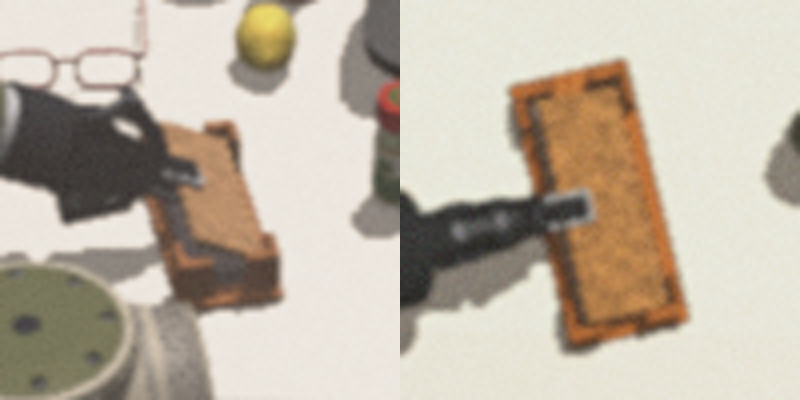

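Request:
drive_tool:
  series:
    - [[0, 0.015, 0.008, 0, 0, 0], [0, 0.015, 0.008, 0, 0, 0], [0, 0, 0, 0, 0, 0]]

```text
clock: 18.02
tcp_pos: [0.4437, -0.0687, 0.0557]
orientation: [0.066, -0.108, 0.85, -0.512]
wrist_force: [0.1, 3.4, 8.5]
finger_gap: 0.0069
grip_force: 36.5
```

Request:
drive_tool:
  series:
    - [[0, -0.015, 0, 0, 0, 0], [0, 0, 0, 0, 0, 0], [0, 0, -0.1, 0, 0, 0], [0, 0, -0.15, 0, 0, 0], [0, 0, -0.2, 0, 0, 0], [0, 0, -0.2, 0, 0, 0], [0, 0, -0.2, 0, 0, 0], [0, 0, 0, 0, 0, 0]]
  jaw: -0.65

```text
clock: 19.02
tcp_pos: [0.4212, 0.0186, 0.104]
orientation: [0.065, -0.109, 0.851, -0.51]
wrist_force: [1.0, -0.2, -0.3]
finger_gap: 0.015
grip_force: 0.0
```

```bash
python3 go.py .4729 -.3925 .18 194.5;  python3 pic.py 5
```

```text
t 19.02 tcp [0.4212 0.0186 0.104 ] turn [-3.438e-01  2.000e-04  6.000e-04]
shift after turn [ 0.44  -3.424 -0.633]  before turn [ 0.447 -2.172  2.721] yaw now -165.4 J [ 0.46  0.46 -0.58  0.89 -1.04  0.41]
```

View pics/c5.png

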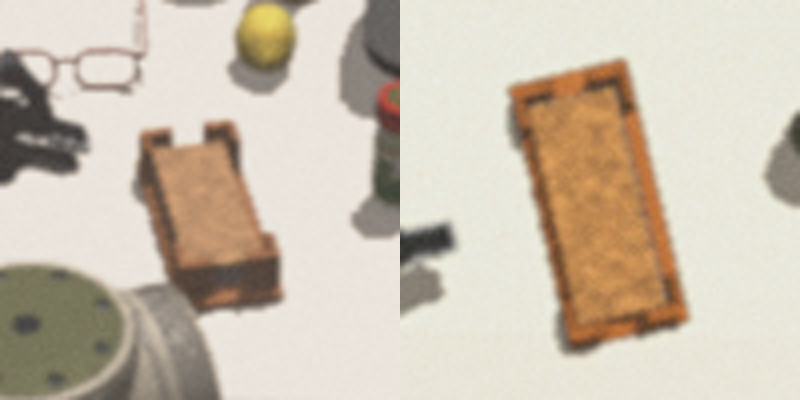

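Request:
drive_tool:
  series:
    - [[0, 0, -0.3, -0.0573, 0, 0], [0, 0, -0.2, -0.0573, 0, 0], [0, 0, 0, -0.0573, 0, 0], [0, 0, 0, -0.0573, 0, 0], [0, 0, 0, -0.0573, 0, 0], [0, 0, 0, -0.0573, 0, 0]]
  jaw: 1

```text
clock: 19.88
tcp_pos: [0.4083, 0.0659, 0.1362]
orientation: [0.001, -0.126, 0.992, 0.003]
wrist_force: [0.0, 0.4, -0.2]
finger_gap: 0.0856
grip_force: 0.0
```

```bash
python3 go.py .473 -.392 .18 195.2
```

```text
t 19.88 tcp [0.4083 0.0659 0.1362] turn [ 0.0015  0.0011 -0.004 ]
shift after turn [ 0.48  -3.824 -0.365]  before turn [ 0.43  -3.828 -0.384] yaw now -165.53 J [-0.04  0.07 -0.53  0.97  0.01 -0.29]
```

Request:
drive_tool:
  series:
    - [[0, -0.1, -0.18, 0.001, 0.001, -0.004], [0.02, -0.2, -0.18, 0, 0, 0], [0.046, -0.352, 0, 0, 0, 0], [0.046, -0.352, 0, 0, 0, 0], [0.046, -0.352, 0, 0, 0, 0], [0.046, -0.352, 0, 0, 0, 0], [0.046, -0.352, 0, 0, 0, 0], [0.046, -0.352, 0, 0, 0, 0], [0.046, -0.352, 0, 0, 0, 0], [0.046, -0.352, 0, 0, 0, 0], [0.046, -0.352, 0, 0, 0, 0], [0.046, -0.352, 0, 0, 0, 0], [0, 0, 0, 0, 0, 0]]

```text
clock: 21.5
tcp_pos: [0.4716, -0.3944, 0.1789]
orientation: [-0.002, -0.13, 0.991, -0.002]
wrist_force: [0.1, 0.6, -0.1]
finger_gap: 0.0853
grip_force: 0.0
```

```bash
python3 go.py .473 -.392 .03 195.2
```

```text
t 21.5 tcp [ 0.4716 -0.3944  0.1789] turn [-0.0011 -0.0012 -0.0012]
shift after turn [-0.016  0.016  1.241]  before turn [-0.021  0.021  1.241] yaw now -165.02 J [-0.82  0.41  0.03  1.19 -0.   -1.09]
```

Request:
drive_tool:
  series:
    - [[-0.018, 0.018, 0.15, 0, 0, -0.001], [0, 0, 0.3, 0, 0, 0], [0, 0, 0.35, 0, 0, 0], [0, 0, 0.25, 0, 0, 0], [0, 0, 0.15, 0, 0, 0], [0, 0, 0.08, 0, 0, 0], [0, 0, 0.04, 0, 0, 0], [0, 0, 0.03, 0, 0, 0], [0, 0, 0, 0, 0, 0]]

```text
clock: 22.62
tcp_pos: [0.4742, -0.389, 0.0191]
orientation: [-0.001, -0.134, 0.991, -0.002]
wrist_force: [1.1, -0.4, 0.1]
finger_gap: 0.0855
grip_force: 0.0
```

```bash
python3 go.py .473 -.392 .012 195.2
```

```text
t 22.62 tcp [ 0.4742 -0.389   0.0191] turn [-0.0012 -0.0009  0.0011]
shift after turn [ 0.016 -0.022  0.059]  before turn [ 0.016 -0.021  0.059] yaw now -164.6 J [-0.82  0.53 -0.19  0.84 -0.   -1.08]
```

Request:
drive_tool:
  series:
    - [[0.008, -0.012, 0.017, 0, 0, 0], [0, 0, 0, 0, 0, 0], [0, 0, 0, 0, 0, 0]]

```text
clock: 23.0
tcp_pos: [0.4735, -0.3906, 0.0168]
orientation: [-0.001, -0.134, 0.991, -0.002]
wrist_force: [0.0, -0.1, -0.2]
finger_gap: 0.0855
grip_force: 0.0
```

Request:
drive_tool:
  series:
    - [[0, 0, 0, 0, 0, 0], [0, 0, 0, 0, 0, 0], [0, 0, 0, 0, 0, 0], [0, 0, 0, 0, 0, 0]]
  jaw: 0.2
  grip_force: 60

```text
clock: 23.5
tcp_pos: [0.474, -0.3914, 0.0177]
orientation: [-0.001, -0.134, 0.991, -0.003]
wrist_force: [-0.3, -1.9, 5.6]
finger_gap: 0.0576
grip_force: 65.2
```

Request:
drive_tool:
  series:
    - [[0, 0, -0.05, 0, 0, 0], [0, 0, -0.15, 0, 0, 0], [0, 0, -0.35, 0, 0, 0], [0, 0, -0.4, 0, 0, 0], [0, 0, -0.25, 0, 0, 0], [0, 0, 0, 0, 0, 0]]

```text
clock: 24.25
tcp_pos: [0.4747, -0.3906, 0.1626]
orientation: [-0.0, -0.134, 0.991, -0.003]
wrist_force: [0.7, -0.4, -4.2]
finger_gap: 0.058
grip_force: 66.2
```

```bash
python3 go.py .449 -.086 .14 194.5
```

```text
t 24.25 tcp [ 0.4747 -0.3906  0.1626] turn [-0.0021 -0.0004  0.005 ]
shift after turn [-0.429  2.511  0.189]  before turn [-0.468  2.505  0.172] yaw now -164.59 J [-0.82  0.42  0.    1.15 -0.   -1.09]
```

Request:
drive_tool:
  series:
    - [[0, 0.1, 0, -0.002, 0, 0.005], [-0.03, 0.2, 0, 0, 0, 0], [-0.05, 0.276, 0, 0, 0, 0], [-0.05, 0.276, 0, 0, 0, 0], [-0.05, 0.276, 0, 0, 0, 0], [-0.05, 0.276, 0, 0, 0, 0], [-0.05, 0.276, 0, 0, 0, 0], [-0.05, 0.276, 0, 0, 0, 0], [-0.05, 0.276, 0, 0, 0, 0], [-0.04, 0.2, 0, 0, 0, 0], [-0.01, 0.079, 0.1, 0, 0, 0], [0, 0, 0.2, 0, 0, 0], [0, 0, 0, 0, 0, 0], [0, 0, 0, 0, 0, 0]]

```text
clock: 26.0
tcp_pos: [0.4475, -0.0853, 0.1249]
orientation: [-0.002, -0.126, 0.992, 0.002]
wrist_force: [0.3, -0.1, -4.1]
finger_gap: 0.0576
grip_force: 66.3
```

```bash
python3 go.py .449 -.086 .06 194.5; python3 pic.py 6
cat > fit4.py <<'E'
from h import *
from workcell import env,models
from scipy.spatial.transform import Rotation as Ro
s=env.get_state(); t=s["tcp_pos"]; a=np.radians(14.45); X=np.array([np.cos(a),np.sin(a)]);Y=np.array([-np.sin(a),np.cos(a)])
def big(r):
    m=r.astype(np.uint8); n,l,st,_=cv2.connectedComponentsWithStats(m); m=(l==1+np.argmax(st[1:,4])).astype(np.uint8)
    h=cv2.convexHull(cv2.findNonZero(m)); cv2.fillPoly(m,[h],1); return m
z0=t[2]-.0177
for c in C:
    for n in("upper_stone","holder"):
        for d in models.silhouettes(n,c)[:2]:
            mk=(lambda p:box(*p,.15,.06,z0,z0+.018)) if n!="holder" else (lambda p:box(*p,.187,.085,0,.046))
            p,f=fit({c:big(d["region"])},mk,[t[0],t[1],.25],[c])
            e=p[:2]-t[:2]; print(c,n,round(d["score"],2),np.round(d["location"]),"rel TCP along/across mm",np.round(1e3*np.array([e@X,e@Y]),1),"yaw",np.degrees(p[2]).round(1),round(f,3))
E
python3 fit4.py
```

```text
t 26.0 tcp [ 0.4475 -0.0853  0.1249] turn [ 0.0012 -0.0014 -0.0002]
shift after turn [-0.011 -0.009  0.541]  before turn [-0.013 -0.011  0.54 ] yaw now -165.54 J [-0.37  0.16 -0.45  0.96  0.   -0.62]
scene upper_stone 0.74 [320. 254.] rel TCP along/across mm [-3.  -1.6] yaw 12.6 0.149
scene holder 0.88 [310. 286.] rel TCP along/across mm [-2.1  0.1] yaw 14.3 0.192
top holder 0.74 [277. 210.] rel TCP along/across mm [0. 0.] yaw 14.3 1.0
top holder 0.4 [338. 308.] rel TCP along/across mm [-8.   8.9] yaw 20.1 0.977
```

View pics/c6.png

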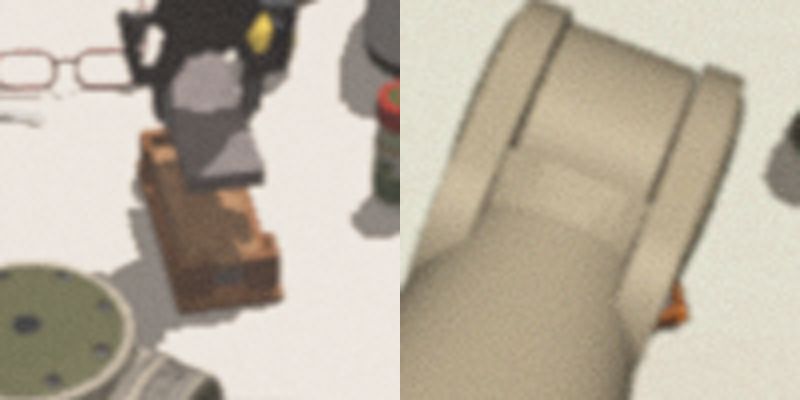

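Request:
drive_tool:
  series:
    - [[-0.011, -0.007, 0.1, 0.001, -0.001, 0], [0, 0, 0.2, 0, 0, 0], [0, 0, 0.12, 0, 0, 0], [0, 0, 0.05, 0, 0, 0], [0, 0, 0, 0, 0, 0], [0, 0, 0, 0, 0, 0]]

```text
clock: 27.05
tcp_pos: [0.45, -0.0859, 0.0695]
orientation: [0.001, -0.126, 0.992, -0.0]
wrist_force: [-0.2, -0.2, -4.5]
finger_gap: 0.0577
grip_force: 66.3
```

```bash
python3 go.py .449 -.086 .0537 194.5; python3 pic.py 7
python3 - <<'E'
from h import *
im=cv2.imread("pics/s7.png"); u0,v0,w,h,S=285,235,80,80,7
o=cv2.resize(im[v0:v0+h,u0:u0+w],None,fx=S,fy=S,interpolation=cv2.INTER_CUBIC); o2=o.copy()
for X,col in((box(.4483,-.086,.252,.187,.085,0,.046),(255,0,0)),(box(.448,-.086,.252,.15,.06,.05,.068),(0,255,0))):
    q=((proj(X,"scene")-[u0,v0]+.5)*S).astype(int)
    for i in range(8):
        for b in(1,2,4):
            if i<i^b: cv2.line(o,tuple(map(int,q[i])),tuple(map(int,q[i^b])),col,1)
cv2.imwrite("pics/ov7.png",o)
E
```

```text
t 27.05 tcp [ 0.45   -0.0859  0.0695] turn [-0.0003  0.0003 -0.    ]
shift after turn [0.008 0.001 0.132]  before turn [0.009 0.001 0.132] yaw now -165.5 J [-0.36  0.22 -0.53  0.82 -0.   -0.62]
```

View pics/ov7.png

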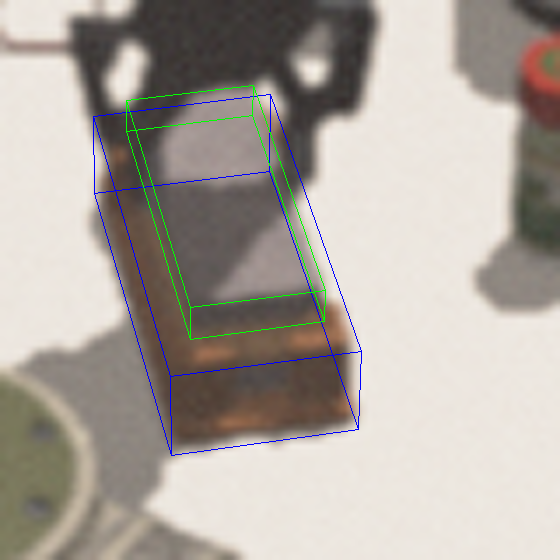

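Request:
drive_tool:
  series:
    - [[0.004, 0, 0.04, 0, 0, 0], [0, 0, 0.02, 0, 0, 0], [0, 0, 0, 0, 0, 0]]

```text
clock: 27.52
tcp_pos: [0.4487, -0.0857, 0.0614]
orientation: [-0.0, -0.126, 0.992, 0.0]
wrist_force: [-0.7, -0.8, -5.0]
finger_gap: 0.0579
grip_force: 66.4
```

Request:
drive_tool:
  series:
    - [[0, 0, 0.015, 0, 0, 0], [0, 0, 0, 0, 0, 0]]

```text
clock: 27.78
tcp_pos: [0.4489, -0.0858, 0.0598]
orientation: [-0.0, -0.126, 0.992, 0.0]
wrist_force: [-0.1, 0.1, -4.7]
finger_gap: 0.0576
grip_force: 66.4
```

Request:
drive_tool:
  series:
    - [[0, 0, 0.015, 0, 0, 0], [0, 0, 0.015, 0, 0, 0], [0, 0, 0, 0, 0, 0]]

```text
clock: 28.15
tcp_pos: [0.4488, -0.0858, 0.0561]
orientation: [-0.0, -0.126, 0.992, 0.0]
wrist_force: [-0.8, 0.0, -4.9]
finger_gap: 0.0577
grip_force: 66.4
```

Request:
drive_tool:
  series:
    - [[0, 0, 0.01, 0, 0, 0], [0, 0, 0.008, 0, 0, 0], [0, 0, 0, 0, 0, 0]]

```text
clock: 28.52
tcp_pos: [0.4489, -0.0858, 0.0541]
orientation: [-0.0, -0.126, 0.992, -0.0]
wrist_force: [-0.3, 0.4, -5.4]
finger_gap: 0.0577
grip_force: 66.4
```

Request:
drive_tool:
  series:
    - [[0, 0, 0.008, 0, 0, 0], [0, 0, 0.005, 0, 0, 0], [0, 0, 0, 0, 0, 0]]

```text
clock: 28.9
tcp_pos: [0.449, -0.0858, 0.0537]
orientation: [0.0, -0.126, 0.992, -0.0]
wrist_force: [-3.9, 2.0, 7.0]
finger_gap: 0.0577
grip_force: 67.7
```

Request:
drive_tool:
  series:
    - [[0, 0, 0, 0, 0, 0], [0, 0, 0, 0, 0, 0], [0, 0, 0, 0, 0, 0], [0, 0, 0, 0, 0, 0], [0, 0, -0.1, 0, 0, 0], [0, 0, -0.3, 0, 0, 0], [0, 0, -0.4, 0, 0, 0], [0, 0, -0.4, 0, 0, 0], [0, -0.3, 0, 0, 0, 0], [0, -0.4, 0, 0, 0, 0], [0, -0.4, 0, 0, 0, 0], [0, -0.4, 0, 0, 0, 0], [0, -0.4, 0, 0, 0, 0], [0, -0.4, 0, 0, 0, 0], [0, 0, 0, 0, 0, 0]]
  jaw: 1

```text
clock: 30.78
tcp_pos: [0.5183, -0.3564, 0.1964]
orientation: [0.0, -0.124, 0.992, -0.001]
wrist_force: [-1.0, 0.3, -0.4]
finger_gap: 0.0854
grip_force: 0.0
```

```bash
python3 pic.py 8
python3 - <<'E'
import cv2
a=cv2.imread("pics/s8.png")[190:330,130:500];b=cv2.imread("pics/t8.png")[180:330,120:520]
A=cv2.resize(a,(740,280),interpolation=cv2.INTER_CUBIC);B=cv2.resize(b,(740,278),interpolation=cv2.INTER_CUBIC)
cv2.imwrite("pics/f8.png",cv2.vconcat([A,B]))
E
```

```text
(no output)
```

View pics/f8.png

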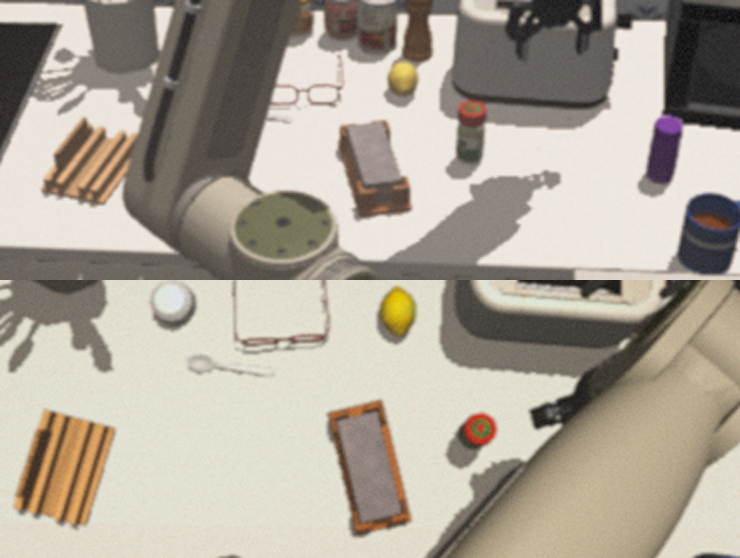

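The final picture shows the stone lying flat between the holder's posts at (370,465) in the lower view. The jar stands upright at (480,430), the short sheet is still in its stand, and the other things are undisturbed.

```bash
python3 -c "
from workcell import order
print(order.hand_in())"
```

```text
the job is handed in; nothing more can be done
None
```

The job is done and handed in at about 31 s of the allowed 72 s: the jar stands on the worktop, the long cork sheet and second stone lie flat in the holder, and the short sheet and the other things were left alone.

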